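# Pass the side-dish box between the pans

## Robot

A 6-joint arm with a two-finger parallel gripper is mounted at the origin on the work surface. World frame = base frame: x ahead of the robot, y to its left, z up, the work surface at z = 0. Lengths are in m, angles in rad, forces in N, time in s.
With the tool pointing down it reaches from about 0.375 to 0.9 m from the base axis. Payload 3.1 kg.
Tool frame: the origin (TCP) lies at the centre of the arm's flange, where the gripper is bolted on; the fingertips stand 182 mm ahead of it and the grasp point (between the pads) lies 164 mm ahead of it; z points along the fingers, x is the direction in which the jaws open and shut, and the axes are right-handed (so a half turn about z gives the same grasp; the last joint's range is limited). The gripper opens to 87 mm and grips with 3 to 60 N. Pads are 19 mm wide; open, the fingers measure 117 mm over their backs; the gripper's body (75 mm by 190 mm) begins 51 mm behind the grasp point.
Start: joints at [-1.407, 0.527, 1.433, -0, 1.181, -0.178], TCP at [0.21, -0.589, 0.405] pointing down, gripper open.
Joint ranges: [-3.08, 3.08], [-0.75, 2.2], [0.22, 2.44], [-1.43, 4.57], [0, 2.65], [-2.85, 2.85]. Speed limits (rad/s): [2.79, 2.79, 3.14, 3.14, 3.14, 3.14].

## Interface

Orientations are given as a unit quaternion [x, y, z, w].
In Python, from rig import status, eyes, robot gives the robot as it stands. The module is installed in compiled form; this text tells all that it offers.
- The arm moves only by the tool step_arm, never from a script. Its argument "steps" is a list of rows, each a list of 7 numbers: the closure, from -1 (fully open) to 1 (shut), so that 0 is half open, then the shift along the tool's x, y, z each as a share of 0.025 m, from -1 to 1, then the turn, a rotation vector about the tool's x, y, z each as a share of 8 degrees, from -1 to 1. In form: [[jaw, dx, dy, dz, rx, ry, rz], ...]. A call has exactly 10 rows; each row shifts and turns the commanded pose from where the row before left it, along the tool's axes as they then stand; what a row does not reach is not made up. A row lasts 1/10 s, in which the tool goes at most 50 mm and 8.59 degrees, less where a joint would pass 70% of its speed; a pose out of reach is approached as far as the arm can. A call with a number of a shift or a turn outside -1 to 1 is refused whole. A call with a gripper value outside its range is refused whole. The fingers move at their own pace and stop on an object; "squeeze" is the grip in N (left out, the last holds). Time passes only in rows, so rows that do not move let the fingers close, or fill a call up. It gives the time, the measured TCP pose, the force and the opening at its end, in the units of the state.
- status.get_obs(): the state, without advancing time (a new reading comes with each control period).
- eyes.camera(name): name is "scene" or "top" or "wrist"; returns (picture, depth): 400x640x3 uint8, red, green, blue; 400x640 float32, m along the optical axis (not along the pixel's ray), 0 where there is no reading.
- eyes.camera_info(name): a dict with "K" (3x3 intrinsics, pixels), "R" (3x3) and "t" (3): a world point X has camera coordinates R X + t. Camera axes: x right, y down, z forward; pixel columns grow to the right and rows downward; lengths in m; the calibration is good to about 2 mm. A picture is of the moment at which its call begins: read the wrist's pose just before it. camera_info takes no time and is no camera call; for the wrist camera it gives the pose at the moment of the call.
- robot.hand_in(): hands the job in, once; it reports no verdict.
The state is a dict: "time": time; "q": joint angles; "joint_velocities": joint speeds; "joint_torque": joint torques, N m; "position": TCP position; "tool_rot": TCP orientation; "ft_force": force on the tool from outside, world axes, zero at the start; "moment": the same for the moment, N m; "grip_width": finger opening in m.
Only numpy, scipy, OpenCV 4.12 (cv2) and the standard library are available. Lean on these libraries where they do the work, as an engineer would, in place of code of your own. Each camera call takes 0.05 s, during which the arm holds its last target.

## Task

Pass the red-lidded side-dish box along the counter: with the fingertips, push it through the gap between the two steel pans until the whole box lies on the blue pick-up mat beyond them. Keep it sliding flat on the counter, never lifted or tipped, and leave the bowls, cup, bottle and other tableware where they stand.

Things in the scene. Friction and masses are not known exactly. Their poses are not given: they have to be found in the camera images.
- pans: Two fixed lidded steel food pans with a 112 mm gap between them. Origin on the counter, mid-gap. Own y runs along the gap, from the box (-y) to the mat (+y); own x runs across it, pan to pan. Each pan: x from 56 to 232 mm either side of the origin, y from -54 to 54 mm, 65 mm high (black lid grip to 77 mm, near x = +-174 mm), upright corners rounded 14 mm.
- box_center (a point): Centre (22.5 mm above the counter) of the loose white side-dish box with red lid: 100 mm (own x) by 130 mm (own y) by 45 mm high, upright sides, upright corners rounded 15 mm. Its own y (long axis) starts within 25 degrees of the pans' y, the box before the gap and up to 50 mm off the gap's line.
- dish_box: The same side-dish box, origin at the centre of its underside, same axes (height 0 = resting on the counter). 0.25 to 0.5 kg, slides with a few newtons and stops when no longer pushed. It fits the gap only lengthwise, with 6 mm to spare either side; too wide to pinch.
- mat: Blue pick-up mat let in flush with the counter beyond the gap, 140 mm (own x, across) by 170 mm (own y, along the gap); origin at its centre on the counter. Nothing to climb: the counter is level there.
- corner_fl (a point): Leading corner (-x side) of the side-dish box, on the rounded outline at its underside: box x = -46 mm, y = 61 mm from the box's centre.
- corner_fr (a point): Leading corner (+x side) of the side-dish box, on the rounded outline at its underside: box x = 46 mm, y = 61 mm from the box's centre.
- corner_bl (a point): Trailing corner (-x side) of the side-dish box, on the rounded outline at its underside: box x = -46 mm, y = -61 mm from the box's centre.
- corner_br (a point): Trailing corner (+x side) of the side-dish box, on the rounded outline at its underside: box x = 46 mm, y = -61 mm from the box's centre.
- bowl_a: White bowl, 120 mm across, 55 mm high, origin under its centre; leave alone.
- bowl_b: Another white bowl, 120 mm across, 55 mm high, origin under its centre; leave alone.
- cup: Steel cup, 68 mm across, 75 mm high, origin under its centre; leave alone.
- shaker: Amber glass jar with a red cap, 48 mm across, 90 mm high, origin under its centre; leave alone.
- sauce: Orange sauce bottle with a green cap, 56 mm across, 130 mm high, origin under its centre; leave alone.
- saucer: Small blue sauce bowl, 80 mm across, 28 mm high, origin under its centre; leave alone.
- spoon: Serving spoon lying on the counter along its own x axis, origin under its middle; leave alone.
Things that resemble listed ones, but are neither listed nor needed, are in the scene too. There is more than one size of the dish_box; the job needs the middle-sized.

How it is judged:
On the way:
1. the box is between the two pans, its centre within 40 mm along and 15 mm across of the middle of the gap (x of box_center in the frame of pans between -0.015 and 0.015 m and y of box_center in the frame of pans between -0.04 and 0.04 m), for 0.1 s.
At the end, for the whole second after the job is handed in: All four corners of the side-dish box lie within the 140 x 170 mm mat, the box flat on the counter (underside within 4 mm of it) and at rest (x of corner_fl in the frame of mat between -0.07 and 0.07 m and y of corner_fl in the frame of mat between -0.085 and 0.085 m and x of corner_fr in the frame of mat between -0.07 and 0.07 m and y of corner_fr in the frame of mat between -0.085 and 0.085 m and x of corner_bl in the frame of mat between -0.07 and 0.07 m and y of corner_bl in the frame of mat between -0.085 and 0.085 m and x of corner_br in the frame of mat between -0.07 and 0.07 m and y of corner_br in the frame of mat between -0.085 and 0.085 m and height (world z) of dish_box below 0.004 m and angle between dish_box's own z axis and vertical below 0.05 rad and linear speed of dish_box below 0.01 m/s); the robot touches nothing.
It fails at once if the box is lifted off the counter (12 mm) or tipped (about 10 degrees) (height (world z) of dish_box above 0.012 m or angle between dish_box's own z axis and vertical above 0.17 rad).
It fails at once if tableware standing by is displaced by more than 20 mm (distance of any of bowl_a, bowl_b, cup, shaker, sauce, saucer, spoon from where it was at the start of the episode above 0.02 m).
It also fails if it takes over 72 s, if anything falls off the work surface, if the arm or the gripper's body presses on something with over 40 N, if the wrist force passes 120 N, or if a joint passes its speed limit or range.

## Working session

There is one attempt and no reset: what is moved stays moved. The work goes in short steps, Python scripts to look and compute and a tool call to move; the robot and the scene stay as the last step left them, time stands still between calls to the robot, and variables do not carry over. Pictures are saved under pics/ and viewed, and the job is handed in when it is done.

Besides the shell and the picture viewer there is one more tool, called after "Emit:" as a command line: name --pt "numbers of a row" for each row, then --argument value for the rest. step_arm: Moves the arm, as the interface text tells. Its arguments: {"type":"object","properties":{"steps":{"type":"array"},"squeeze":{"type":"number"}},"required":["steps"]}

```bash
mkdir -p pics; python3 - <<'E'
from rig import status, eyes, robot
import cv2,numpy as np
print(status.get_obs())
for n in ["scene","top"]:
    p,d=eyes.camera(n); i=eyes.camera_info(n)
    cv2.imwrite(f"pics/{n}0.png",p[:,:,::-1]); np.savez(f"{n}0.npz",p=p,d=d,**i); print(n,i)
E
```

```text
{'time': 0.0, 'q': array([-1.40752946e+00,  5.28435855e-01,  1.43385591e+00,  4.38609916e-06,
        1.18141216e+00, -1.78501379e-01]), 'joint_velocities': array([-8.37699281e-05,  1.12396889e-03, -8.16747905e-04,  8.79073873e-05,
       -1.26659526e-03,  4.74334156e-04]), 'joint_torque': array([ 6.37379944e-04, -4.40038669e+01, -1.76591563e+01,  6.33929973e-02,
        5.79287577e-02, -1.56319124e-04]), 'position': array([ 0.20944345, -0.58850877,  0.40380461]), 'tool_rot': array([ 8.17052792e-01, -5.76561897e-01, -7.39295958e-04, -7.53535574e-04]), 'ft_force': array([ 0.66186467, -0.44660439, -0.37885752]), 'moment': array([-0.03159119,  0.01885921, -0.00143324]), 'grip_width': 0.08720249185630312}
scene {'K': array([[417.26421038,   0.        , 321.58998052],
       [  0.        , 417.26421038, 202.22553244],
       [  0.        ,   0.        ,   1.        ]]), 'R': array([[ 0.71408586,  0.70004104, -0.00489229],
       [ 0.4140066 , -0.42792749, -0.80341558],
       [-0.56451743,  0.57168227, -0.59539858]]), 't': array([-0.35766408, -0.18578927,  1.65506235])}
top {'K': array([[445.53260299,   0.        , 318.38569827],
       [  0.        , 445.53260299, 207.40657091],
       [  0.        ,   0.        ,   1.        ]]), 'R': array([[ 0.00391544, -0.99998952,  0.00237353],
       [-0.99728826, -0.00407927, -0.07348122],
       [ 0.07349013, -0.00207938, -0.99729378]]), 't': array([-0.03631801,  0.51545768,  1.5399711 ])}
```

View pics/top0.png

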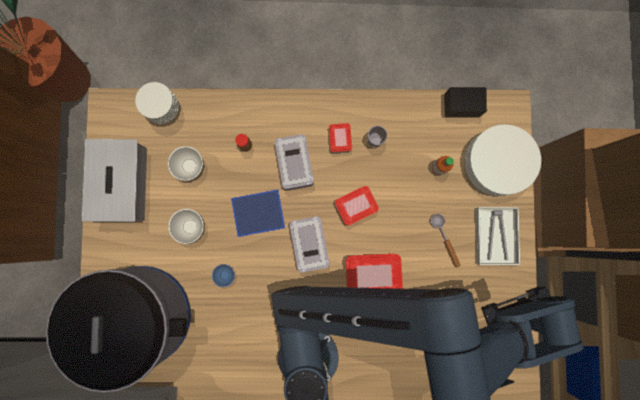

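View pics/scene0.png

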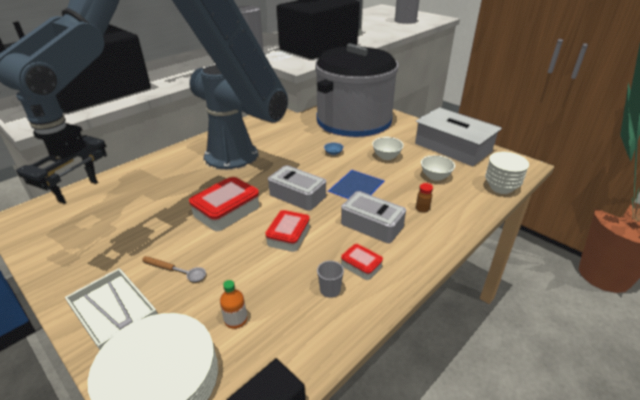

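```bash
cat > h.py <<'E'
import numpy as np,cv2
def world(u,v,z,i):
    # pixels -> world on plane z
    R,t,K=i['R'],i['t'],i['K']
    uv=np.atleast_2d(np.c_[u,v]).astype(float)
    r=(np.linalg.inv(K)@np.c_[uv,np.ones(len(uv))].T); r=R.T@r; c=-R.T@t
    s=(z-c[2])/r[2]; return (c[:,None]+s*r).T
def proj(X,i):
    X=np.atleast_2d(X); c=i['R']@X.T+np.array(i['t'])[:,None]; p=i['K']@c; return (p[:2]/p[2]).T
def cloud(d,i):
    v,u=np.mgrid[:d.shape[0],:d.shape[1]]
    r=np.linalg.inv(i['K'])@np.stack([u.ravel()+0.,v.ravel(),np.ones(u.size)])*d.ravel()
    X=i['R'].T@(r-np.array(i['t'])[:,None]); return X.T.reshape(*d.shape,3)
E
python3 - <<'E'
import numpy as np,cv2
from h import *
z=np.load('top0.npz'); p,d=z['p'],z['d']; X=cloud(d,z)
hsv=cv2.cvtColor(p,cv2.COLOR_RGB2HSV).astype(int)
H,S,V=hsv[...,0],hsv[...,1],hsv[...,2]
def rep(name,m,zz):
    P=X[m]; print(name,m.sum(),'z',np.percentile(P[:,2],[5,50,95]).round(3))
    v,u=np.nonzero(m); W=world(u,v,zz,z)[:,:2].astype(np.float32)
    r=cv2.minAreaRect(W*1000); print('  rect',np.round(r[0],1),np.round(r[1],1),round(r[2],1))
def box(u0,u1,v0,v1):
    m=np.zeros(d.shape,bool); m[v0:v1,u0:u1]=1; return m
red=((H<8)|(H>172))&(S>150)&(V>80)
rep('small',red&box(325,355,115,155),.035)
rep('mid',red&box(330,385,180,230),.045)
rep('big',red&box(340,410,245,300),.06)
blue=(H>100)&(H<130)&(S>110)
rep('mat',blue&box(225,295,180,245),0.)
rep('panA',box(265,322,125,197)&(X[...,2]>.058)&(X[...,2]<.073),.065)
rep('panB',box(280,338,208,280)&(X[...,2]>.058)&(X[...,2]<.073),.065)
for n in (p[170:250,220:390],): cv2.imwrite('pics/crop0.png',cv2.resize(n[:,:,::-1],None,fx=4.5,fy=4.5,interpolation=cv2.INTER_CUBIC))
c=cv2.resize(p[110:290,220:400],None,fx=3.3,fy=3.3,interpolation=cv2.INTER_CUBIC);cv2.imwrite('pics/crop0.png',c[:,:,::-1])
E
```

```text
small 389 z [0.027 0.033 0.039]
  rect [ 761.6 -108.5] [99.5 76.4] 4.3
mid 695 z [0.038 0.045 0.05 ]
  rect [ 522.  -164.1] [ 98.9 130.2] 25.8
big 1064 z [0.058 0.064 0.071]
  rect [ 298.4 -220.7] [113.8 191.7] 0.2
mat 265 z [-0.005  0.001  0.007]
  rect [497.4 180.5] [134.9 164.5] 10.9
panA 1387 z [0.062 0.068 0.072]
  rect [671.   50.8] [176.6 107.7] 10.8
panB 1414 z [0.062 0.068 0.072]
  rect [388.4  -3.3] [175.7 108. ] 10.8
```

View pics/crop0.png

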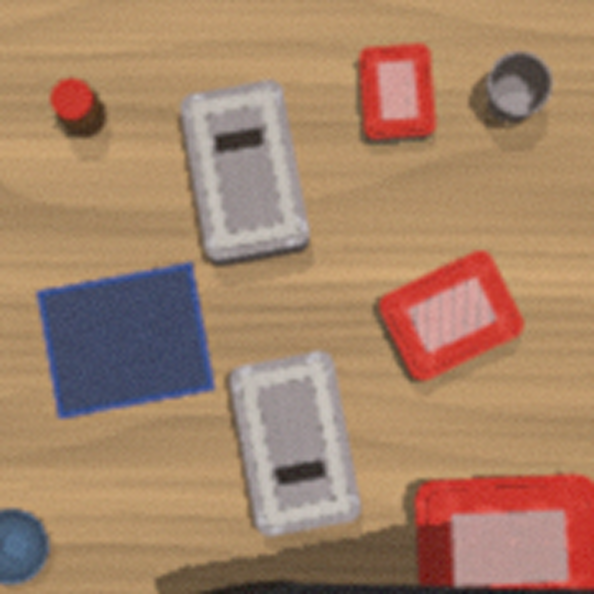

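```bash
cat > st.py <<'E'
from rig import status, eyes, robot
import numpy as np,cv2,sys
from scipy.spatial.transform import Rotation as Ro
from h import *
O=np.array([529.7,23.8]);a=np.radians(10.84)
M=np.array([[np.cos(a),np.sin(a)],[-np.sin(a),np.cos(a)]])
def pans(W): return (np.atleast_2d(W)[:,:2]*1000-O)@M.T
def st():
    o=status.get_obs(); R=Ro.from_quat(o['tool_rot']).as_matrix(); p=np.array(o['position'])
    print('t %.2f'%o['time'],'pans xy',pans(p)[0].round(1),'tip z %.1f'%((p[2]+R[2,2]*.182)*1000),'tip pans',pans(p+R[:,2]*.182)[0].round(1),
     'yaw rel pans %.2f'%(np.degrees(np.arctan2(R[1,0],R[0,0]))-10.84),'tilt',R[:2,2].round(4),'F',np.round(o['ft_force'],1),'w %.3f'%o['grip_width'])
def look(tag,names=('top',),zz=.045):
    for n in names:
        i=eyes.camera_info(n); p,d=eyes.camera(n); np.savez(f'{tag}_{n}.npz',p=p,d=d,**i)
        cv2.imwrite(f'pics/{tag}_{n}.png',p[:,:,::-1])
def boxpose(tag,n='top',guess=None,rad=100):
    z=np.load(f'{tag}_{n}.npz');p=z['p']
    hsv=cv2.cvtColor(p,cv2.COLOR_RGB2HSV).astype(int);H,S,V=hsv[...,0],hsv[...,1],hsv[...,2]
    red=((H<8)|(H>172))&(S>150)&(V>50)
    v,u=np.nonzero(red); W=world(u,v,.045,z); P=pans(W)
    k=np.linalg.norm(P-np.array(guess),axis=1)<rad; P=P[k].astype(np.float32)
    r=cv2.minAreaRect(P); print('box',n,np.round(r[0],1),np.round(r[1],1),round(r[2],2),k.sum())
if __name__=='__main__':
    st()
E
python3 st.py
```

```text
t 0.10 pans xy [-429.7 -541.2] tip z 221.9 tip pans [-429.7 -540.8] yaw rel pans -81.26 tilt [-0.0003  0.0019] F [-0.7 -0.  -1. ] w 0.087
```

Emit:
step_arm --pt "-1 0 0 0 0 0 0.5475" --pt "-1 0 0 0 0 0 0.5475" --pt "-1 -0.9 -0.75 0 0 0 0" --pt "-1 -0.9 -0.75 0 0 0 0" --pt "-1 -0.9 -0.75 0 0 0 0" --pt "-1 -0.9 -0.75 0 0 0 0" --pt "-1 -0.9 -0.75 0 0 0 0" --pt "-1 -0.9 -0.75 0 0 0 0" --pt "-1 -0.9 -0.75 0 0 0 0" --pt "-1 -0.9 -0.75 0 0 0 0"

```text
time: 1.1
position: [0.3234, -0.3826, 0.4044]
tool_rot: [0.771, -0.637, -0.0, -0.0]
ft_force: [-0.8, 0.1, 0.1]
grip_width: 0.0868
```

```bash
python3 st.py
```

```text
t 1.10 pans xy [-279.1 -360.4] tip z 222.4 tip pans [-279.1 -360.2] yaw rel pans -90.03 tilt [-0.0003  0.0008] F [-0.8  0.1  0.1] w 0.087
```

Emit:
step_arm --pt "-1 -0.9 -0.75 0 0 0 0" --pt "-1 -0.9 -0.75 0 0 0 0" --pt "-1 -0.9 -0.75 0 0 0 0" --pt "-1 -0.9 -0.75 0 0 0 0" --pt "-1 -0.9 -0.75 0 0 0 0" --pt "-1 -0.9 -0.75 0 0 0 0" --pt "-1 -0.9 -0.75 0 0 0 0" --pt "-1 -0.9 -0.75 0 0 0 0" --pt "-1 0 0 1 0 0 0" --pt "-1 0 0 1 0 0 0"

```text
time: 2.1
position: [0.4371, -0.1779, 0.3547]
tool_rot: [0.771, -0.636, 0.001, -0.0]
ft_force: [0.2, -0.0, -0.9]
grip_width: 0.087
```

```bash
python3 - <<'E'
from st import *
st(); look('a',('wrist','top','scene'))
E
```

```text
t 2.10 pans xy [-128.9 -180.7] tip z 172.7 tip pans [-128.6 -181. ] yaw rel pans -89.88 tilt [ 0.0019 -0.0014] F [ 0.2 -0.  -0.9] w 0.087
```

View pics/a_wrist.png

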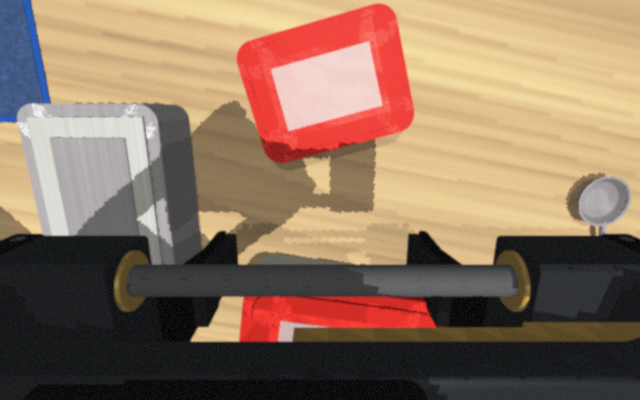

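View pics/a_top.png

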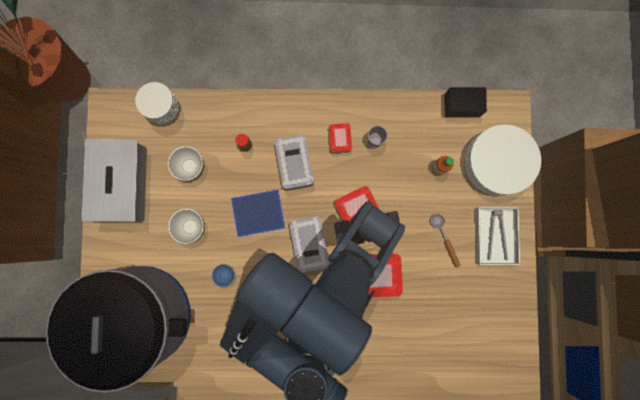

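View pics/a_scene.png

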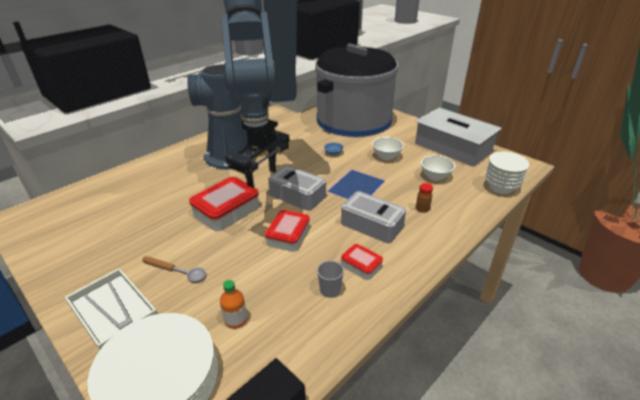

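Emit:
step_arm --pt "-1 0 0 0.9 0 0 0" --pt "-1 0 0 0.9 0 0 0" --pt "-1 0 0 0.9 0 0 0" --pt "-1 0 0 0.9 0 0 0" --pt "-1 0 0 0.9 0 0 0" --pt "-1 0 0 0.9 0 0 0" --pt "-1 0 0 0.85 0 0 0" --pt "-1 0 0 0 0 0 0" --pt "-1 0 -0.2 0 0 0 0" --pt "-1 0 -0.2 0 0 0 0"

```text
time: 3.25
position: [0.4473, -0.1775, 0.1998]
tool_rot: [0.77, -0.637, 0.001, -0.0]
ft_force: [0.1, -0.7, -0.2]
grip_width: 0.0873
```

```bash
python3 - <<'E'
from st import *
boxpose('a','wrist',(-43,-183),95)
st(); look('b',('wrist','scene'))
boxpose('b','wrist',(-43,-183),95)
E
```

```text
box wrist [ -41.3 -185.5] [100.  129.4] 15.07 13467
t 3.25 pans xy [-118.8 -182.2] tip z 17.8 tip pans [-118.4 -182.6] yaw rel pans -90.05 tilt [ 0.0024 -0.0016] F [ 0.1 -0.7 -0.2] w 0.087
box wrist [ -41.6 -185.7] [ 97.2 128.8] 14.91 42973
```

View pics/b_wrist.png

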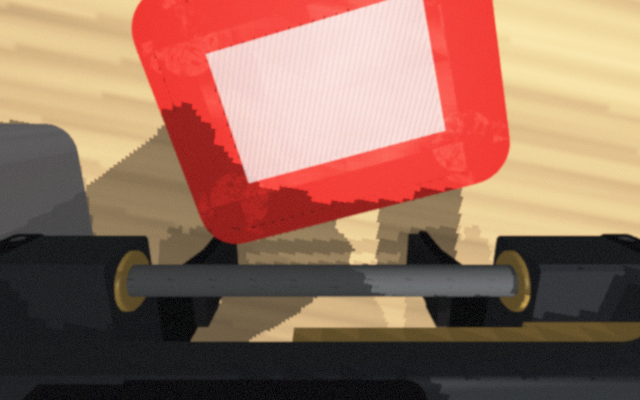

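Emit:
step_arm --pt "-0.5 0.1 0 0 0 0 0" --pt "-0.5 0 0 0 0 0 0" --pt "-0.5 0 0 0 0 0 0" --pt "-0.5 0 -0.25 0 0 0 0" --pt "-0.5 0 -0.25 0 0 0 0" --pt "-0.5 0 -0.25 0 0 0 0" --pt "-0.5 0 -0.25 0 0 0 0" --pt "-0.5 0 -0.25 0 0 0 0" --pt "-0.5 0 -0.25 0 0 0 0" --pt "-0.5 0 -0.25 0 0 0 0"

```text
time: 4.35
position: [0.4905, -0.1711, 0.1984]
tool_rot: [0.771, -0.637, 0.0, -0.0]
ft_force: [-2.1, 1.2, 1.6]
grip_width: 0.0655
```

```bash
python3 - <<'E'
from st import *
st(); look('c',('wrist','scene'))
boxpose('c','wrist',(-20,-183),95)
E
```

```text
t 4.35 pans xy [ -75.1 -184.1] tip z 16.4 tip pans [ -75.1 -184.1] yaw rel pans -90.01 tilt [ 0.0003 -0.0002] F [-2.1  1.2  1.6] w 0.065
box wrist [ -12.1 -198.9] [ 97.3 129. ] 2.66 53495
```

View pics/c_wrist.png

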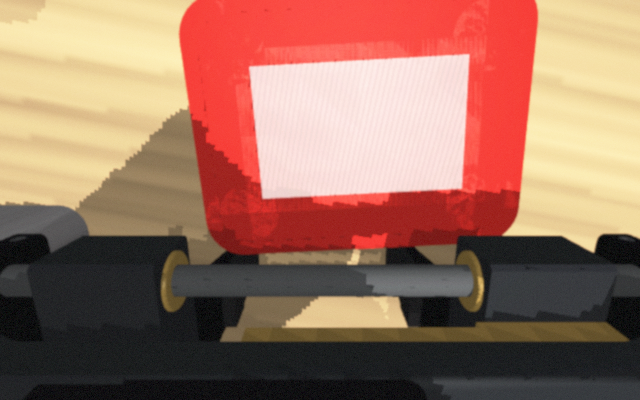

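Emit:
step_arm --pt "-0.5 0 -0.1 0 0 0 0" --pt "-0.5 0 -0.1 0 0 0 0" --pt "-0.5 0 -0.1 0 0 0 0" --pt "-0.5 0 -0.1 0 0 0 0" --pt "-0.5 0 -0.1 0 0 0 0" --pt "-0.5 0 0 0 0 0 0" --pt "-0.5 0 0 0 0 0 0" --pt "-0.5 0 0 0 0 0 0" --pt "-0.5 0 0 0 0 0 0" --pt "-0.5 0 0 0 0 0 0"

```text
time: 5.45
position: [0.5023, -0.169, 0.1986]
tool_rot: [0.771, -0.637, 0.0, -0.0]
ft_force: [-0.0, 0.2, 0.0]
grip_width: 0.0654
```

```bash
python3 - <<'E'
from st import *
st(); look('d',('wrist','scene'))
boxpose('d','wrist',(-5,-199),95)
boxpose('d','scene',(-5,-199),85)
E
```

```text
t 5.45 pans xy [ -63.1 -184.2] tip z 16.6 tip pans [ -63.  -184.3] yaw rel pans -90.02 tilt [ 0.0008 -0.0004] F [-0.   0.2  0. ] w 0.065
box wrist [  -1.9 -200.9] [ 96.4 128.9] 0.33 54350
box scene [  -2.4 -203.1] [105.8 135.4] 0.72 707
```

Emit:
step_arm --pt "-0.5 0 -0.06 0 0 0 0" --pt "-0.5 0 -0.06 0 0 0 0" --pt "-0.5 0 0 0 0 0 0" --pt "-0.5 0 0.4 0 0 0 0" --pt "-0.5 0 0.6 0 0 0 0" --pt "-0.5 0 0 -0.8 0 0 0" --pt "-0.5 0 0 -1 0 0 0" --pt "-0.5 0 0 -1 0 0 0" --pt "-0.5 1 -0.5 -0.5 0 0 0" --pt "-0.5 1 -0.5 0 0 0 0"

```text
time: 6.55
position: [0.5148, -0.2178, 0.2833]
tool_rot: [0.771, -0.637, 0.002, -0.0]
ft_force: [0.2, 0.2, -0.0]
grip_width: 0.0654
```

Emit:
step_arm --pt "-0.5 1 -0.8 0 0 0 0" --pt "-0.5 1 -0.8 0 0 0 0" --pt "-0.5 1 -0.8 0 0 0 0" --pt "-0.5 0 0 0 0 0 -0.9" --pt "-0.5 0 0 0 0 0 -0.9" --pt "-0.5 0 0 0 0 0 -0.9" --pt "-0.5 0 0 0 0 0 -0.9" --pt "-0.5 0 0 0 0 0 -0.9" --pt "-0.5 0 0 0 0 0 -0.9" --pt "-0.5 0 0 0 0 0 -0.9"

```text
time: 7.55
position: [0.587, -0.2799, 0.2806]
tool_rot: [0.969, -0.246, 0.0, -0.0]
ft_force: [-0.0, -0.7, -0.8]
grip_width: 0.0657
```

Emit:
step_arm --pt "-0.5 0 0 0 0 0 -0.99" --pt "-0.5 0 0 0 0 0 -0.99" --pt "-0.5 0 0 0 0 0 -0.99" --pt "-0.5 0 0 0 0 0 -0.99" --pt "-0.5 0 0 0 0 0 -0.99" --pt "-0.5 0 0 0 0 0 0" --pt "-0.5 0 0 0 0 0 0" --pt "-0.5 0 0 0 0 0 0" --pt "-0.5 0 0 0 0 0 0" --pt "-0.5 0 0 0 0 0 0"

```text
time: 8.55
position: [0.5875, -0.2798, 0.281]
tool_rot: [0.996, 0.094, 0.0, 0.0]
ft_force: [-1.0, 0.1, 0.7]
grip_width: 0.0655
```

```bash
python3 - <<'E'
from st import *
st(); look('e',('wrist','scene','top'))
boxpose('e','wrist',(-5,-199),95)
boxpose('e','top',(-5,-199),85)
E
```

```text
t 8.55 pans xy [  -0.4 -309.1] tip z 99.0 tip pans [-3.000e-01 -3.091e+02] yaw rel pans -0.06 tilt [ 0.0001 -0.    ] F [-1.   0.1  0.7] w 0.065
box wrist [   1.4 -222.5] [99.6 86.6] 0.64 15110
box top [  -0.8 -198.2] [131. 101.] 89.77 500
```

View pics/e_wrist.png

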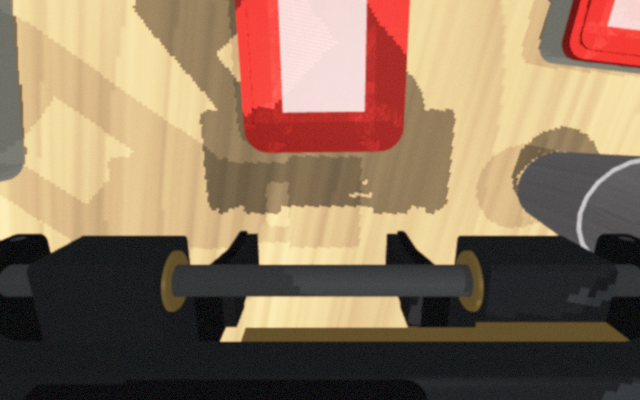

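View pics/e_top.png

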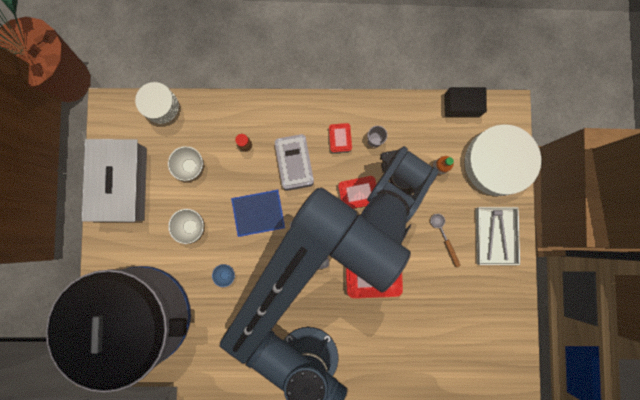

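```bash
python3 - <<'E'
from st import *
z=np.load('top0.npz')
for n,u,v,h in [('cup',376,136,.07),('sauce',446,162,.13),('spoonbowl',437,221,.01),('spoonend',457,264,.01)]:
    W=world([u],[v],h,z); print(n,W.round(3),pans(W).round(0))
E
```

```text
cup [[ 0.758 -0.231  0.07 ]] [[ 176. -293.]]
sauce [[ 0.658 -0.452  0.13 ]] [[  37. -491.]]
spoonbowl [[ 0.47  -0.451  0.01 ]] [[-148. -455.]]
spoonend [[ 0.32  -0.519  0.01 ]] [[-308. -493.]]
```

View pics/e_scene.png

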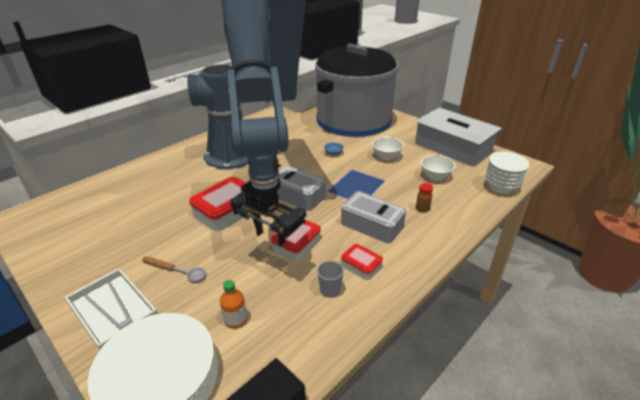

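Emit:
step_arm --pt "0 0 0 0.8 0 0 0" --pt "0 0 0 0.8 0 0 0" --pt "0 0 0 0.8 0 0 0" --pt "0 0 0 0.8 0 0 0" --pt "0 0 0 0 0 0 0" --pt "0 0 -0.5 0 0 0 0" --pt "0 0 -0.5 0 0 0 0" --pt "0 0 -0.4 0 0 0 0" --pt "0 0 -0.4 0 0 0 0" --pt "0 0 -0.4 0 0 0 0"

```text
time: 9.7
position: [0.5776, -0.2254, 0.2022]
tool_rot: [0.996, 0.095, 0.001, 0.001]
ft_force: [0.8, -2.5, 1.8]
grip_width: 0.0438
```

```bash
python3 - <<'E'
from st import *
st(); look('f',('wrist','scene','top'))
boxpose('f','wrist',(0,-199),95)
boxpose('f','top',(-0,-190),85)
E
```

```text
t 9.70 pans xy [ 2.000e-01 -2.537e+02] tip z 20.2 tip pans [   0.6 -254.2] yaw rel pans 0.02 tilt [ 0.0028 -0.0023] F [ 0.8 -2.5  1.8] w 0.044
box wrist [   2.6 -194.6] [99.2 97.4] 0.11 35780
box top [  39.4 -170. ] [95.  22.3] 89.47 157
```

View pics/f_wrist.png

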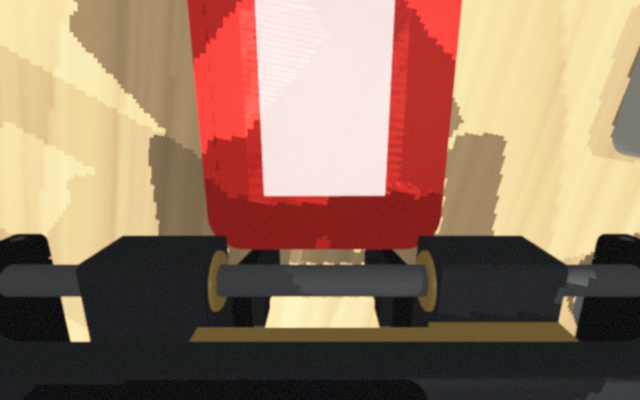

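Emit:
step_arm --pt "0 0 -0.3 0 0 0 0" --pt "0 0 -0.3 0 0 0 0" --pt "0 0 -0.3 0 0 0 0" --pt "0 0 -0.3 0 0 0 0" --pt "0 0 -0.3 0 0 0 0" --pt "0 0 0 0 0 0 0" --pt "0 0 0 0 0 0 0" --pt "0 0 0 0 0 0 0" --pt "0 0 0 0 0 0 0" --pt "0 0 0 0 0 0 0"

```text
time: 10.85
position: [0.5699, -0.189, 0.2008]
tool_rot: [0.996, 0.094, -0.0, -0.0]
ft_force: [-0.2, -0.6, 0.0]
grip_width: 0.0435
```

```bash
python3 - <<'E'
from st import *
st(); look('g',('wrist','scene','top'))
boxpose('g','wrist',(0,-160),95)
boxpose('g','top',(-0,-150),85)
z=np.load('g_wrist.npz');X=cloud(z['d'],z);P=pans(X.reshape(-1,3)).reshape(X.shape[:2]+(2,))
for r in (5,15,30,50):
    print(r,[(u,P[r,u].round(1).tolist(),round(float(X[r,u,2]),3)) for u in range(60,640,40)])
E
```

```text
t 10.85 pans xy [  -0.5 -216.5] tip z 18.8 tip pans [  -0.6 -216.4] yaw rel pans -0.03 tilt [-0.0007  0.0005] F [-0.2 -0.6  0. ] w 0.043
box wrist [   2.2 -156.1] [95.1 99.1] 89.97 35956
box top [  39.1 -129.5] [21.8 92.3] 0.77 150
5 [(60, [-124.6, -98.4], -0.001), (100, [-103.9, -99.1], 0.002), (140, [-85.3, -99.0], 0.001), (180, [-66.9, -98.6], -0.0), (220, [-35.7, -110.1], 0.045), (260, [-21.2, -110.4], 0.046), (300, [-7.0, -110.4], 0.046), (340, [7.3, -110.4], 0.046), (380, [21.7, -110.1], 0.045), (420, [35.8, -110.3], 0.046), (460, [50.7, -109.9], 0.044), (500, [85.3, -98.9], 0.001), (540, [104.5, -98.8], 0.0), (580, [123.9, -98.6], -0.0), (620, [142.9, -98.7], -0.0)]
15 [(60, [-125.2, -102.8], -0.0), (100, [-106.4, -102.7], -0.001), (140, [-86.1, -103.1], 0.001), (180, [-66.8, -103.3], 0.002), (220, [-35.9, -113.4], 0.045), (260, [-21.2, -113.8], 0.047), (300, [-7.0, -113.6], 0.046), (340, [7.3, -113.9], 0.047), (380, [21.8, -113.4], 0.045), (420, [36.3, -113.3], 0.045), (460, [51.3, -113.0], 0.043), (500, [86.0, -103.1], 0.001), (540, [104.7, -103.3], 0.001), (580, [124.8, -10
[... 257 characters left out ...]
6), (340, [7.4, -118.5], 0.046), (380, [21.8, -118.6], 0.047), (420, [36.5, -118.4], 0.046), (460, [51.9, -118.0], 0.043), (500, [86.4, -109.9], 0.002), (540, [106.6, -109.5], -0.0), (580, [124.3, -110.0], 0.002), (620, [145.4, -109.6], -0.0)]
50 [(60, [-127.5, -118.6], 0.001), (100, [-107.9, -118.6], 0.001), (140, [-88.7, -118.5], 0.0), (180, [-68.5, -118.7], 0.001), (220, [-36.7, -125.2], 0.046), (260, [-22.1, -125.1], 0.045), (300, [-7.3, -125.1], 0.045), (340, [7.5, -125.3], 0.046), (380, [22.1, -125.3], 0.046), (420, [37.1, -125.1], 0.045), (460, [68.4, -118.7], 0.001), (500, [88.3, -118.6], 0.0), (540, [108.1, -118.6], -0.0), (580, [127.8, -118.5], -0.0), (620, [146.5, -118.7], 0.001)]
```

View pics/g_wrist.png

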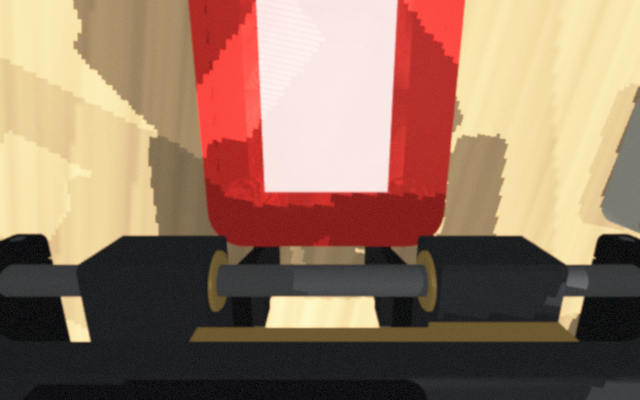

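View pics/g_scene.png

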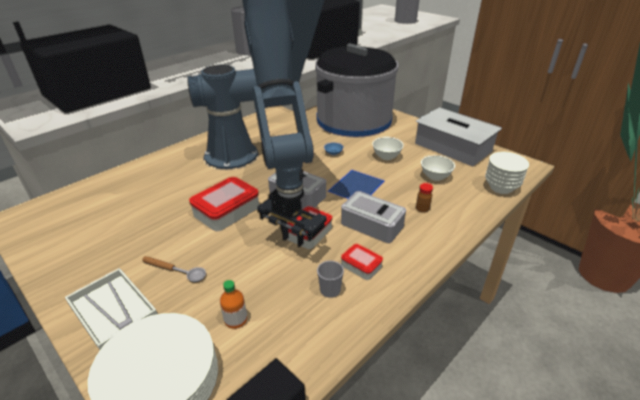

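View pics/g_top.png

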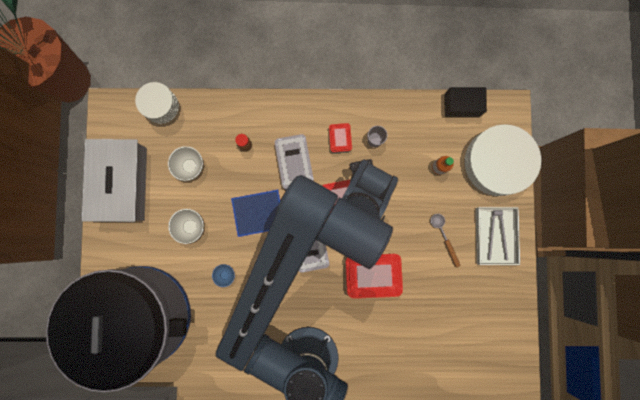

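Emit:
step_arm --pt "0 0 -0.3 0 0 0 0" --pt "0 0 -0.3 0 0 0 0" --pt "0 0 -0.3 0 0 0 0" --pt "0 0 -0.3 0 0 0 0" --pt "0 0 -0.3 0 0 0 0" --pt "0 0 -0.3 0 0 0 0" --pt "0 0 -0.3 0 0 0 0" --pt "0 0 -0.3 0 0 0 0" --pt "0 0 0 0 0 0 0" --pt "0 0 0 0 0 0 0"

```text
time: 12.0
position: [0.5585, -0.1294, 0.2009]
tool_rot: [0.996, 0.095, -0.001, -0.001]
ft_force: [0.3, -0.4, 0.8]
grip_width: 0.0437
```

```bash
python3 - <<'E'
from st import *
st(); look('i',('wrist','scene','top'))
boxpose('i','wrist',(0,-100),95)
boxpose('i','top',(-0,-80),85)
E
```

```text
t 12.00 pans xy [  -0.6 -155.9] tip z 18.9 tip pans [  -0.8 -155.7] yaw rel pans 0.01 tilt [-0.0014  0.0009] F [ 0.3 -0.4  0.8] w 0.044
box wrist [  1.9 -95.6] [95.7 99.3] 89.99 36033
box top [ 38.9 -60.7] [23.1 88.7] 0.77 143
```

View pics/i_wrist.png

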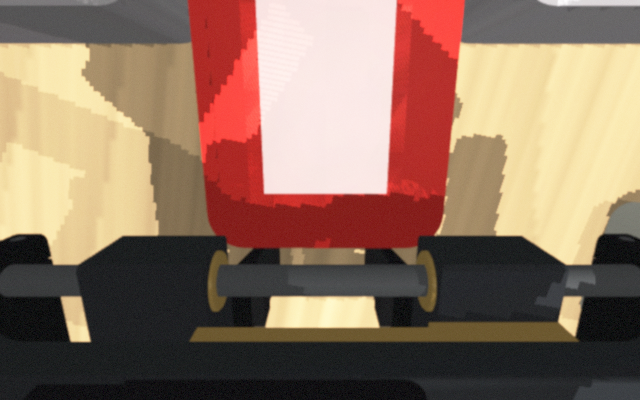

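View pics/i_top.png

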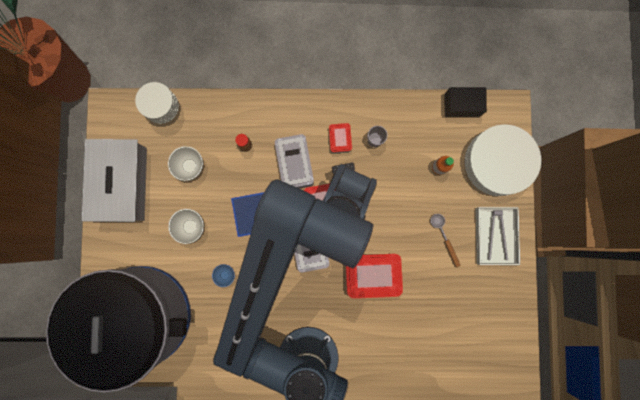

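Emit:
step_arm --pt "0 0 -0.32 0 0 0 0" --pt "0 0 -0.32 0 0 0 0" --pt "0 0 -0.32 0 0 0 0" --pt "0 0 -0.32 0 0 0 0" --pt "0 0 -0.32 0 0 0 0" --pt "0 0 -0.32 0 0 0 0" --pt "0 0 -0.32 0 0 0 0" --pt "0 0 -0.32 0 0 0 0" --pt "0 0 -0.32 0 0 0 0" --pt "0 0 -0.32 0 0 0 0"

```text
time: 13.15
position: [0.5437, -0.0508, 0.201]
tool_rot: [0.996, 0.094, -0.0, 0.0]
ft_force: [-0.1, -1.9, -0.2]
grip_width: 0.0432
```

```bash
python3 - <<'E'
from st import *
st(); look('j',('wrist','top'))
boxpose('j','wrist',(0,-20),95)
boxpose('j','top',(-0,0),85)
E
```

```text
t 13.15 pans xy [ -0.3 -75.9] tip z 19.0 tip pans [ -0.3 -75.9] yaw rel pans -0.02 tilt [-0. -0.] F [-0.1 -1.9 -0.2] w 0.043
box wrist [  1.7 -16.3] [96.7 99. ] 89.99 36096
box top [30.1 32.1] [70.2 38.7] 88.92 148
```

View pics/j_wrist.png

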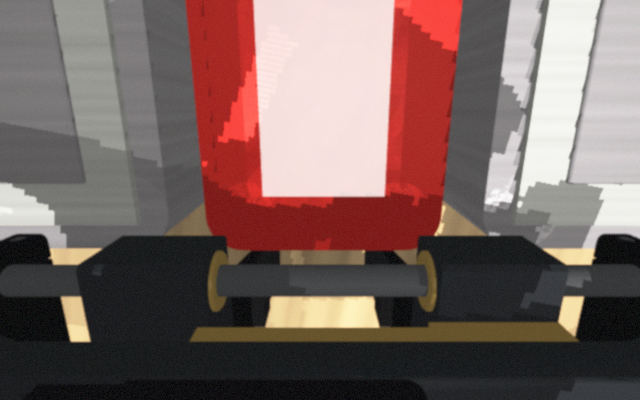

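Emit:
step_arm --pt "0 0 -0.32 0 0 0 0" --pt "0 0 -0.32 0 0 0 0" --pt "0 0 -0.32 0 0 0 0" --pt "0 0 -0.32 0 0 0 0" --pt "0 0 -0.32 0 0 0 0" --pt "0 0 -0.32 0 0 0 0" --pt "0 0 -0.32 0 0 0 0" --pt "0 0 -0.32 0 0 0 0" --pt "0 0 -0.32 0 0 0 0" --pt "0 0 -0.32 0 0 0 0"

```text
time: 14.25
position: [0.5286, 0.0277, 0.201]
tool_rot: [0.996, 0.094, -0.0, 0.0]
ft_force: [-0.1, -1.4, 0.5]
grip_width: 0.0434
```

```bash
python3 - <<'E'
from st import *
st(); look('k',('wrist','scene'))
boxpose('k','wrist',(0,60),95)
boxpose('k','scene',(0,80),85)
E
```

```text
t 14.25 pans xy [-0.3  4.1] tip z 19.0 tip pans [-0.3  4.1] yaw rel pans -0.01 tilt [-0. -0.] F [-0.1 -1.4  0.5] w 0.043
box wrist [ 1.6 63.6] [99.  97.3] 0.24 36051
box scene [-2.1 77.1] [133.9  90.8] 81.84 96
```

View pics/k_scene.png

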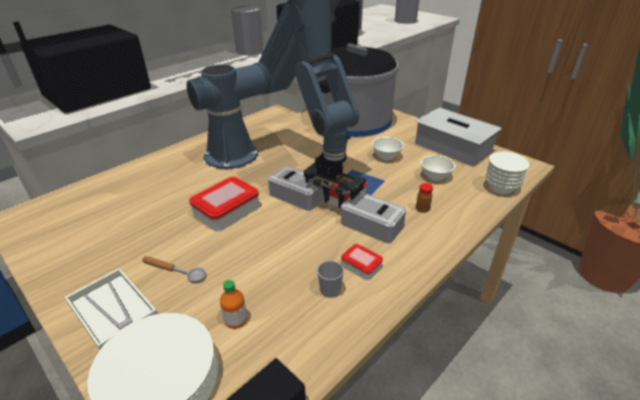

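Emit:
step_arm --pt "0 0 -0.36 0 0 0 0" --pt "0 0 -0.36 0 0 0 0" --pt "0 0 -0.36 0 0 0 0" --pt "0 0 -0.36 0 0 0 0" --pt "0 0 -0.36 0 0 0 0" --pt "0 0 -0.36 0 0 0 0" --pt "0 0 -0.36 0 0 0 0" --pt "0 0 -0.36 0 0 0 0" --pt "0 0 -0.3 0 0 0 0" --pt "0 0 0 0 0 0 0"

```text
time: 15.35
position: [0.5134, 0.1063, 0.201]
tool_rot: [0.995, 0.095, -0.0, -0.0]
ft_force: [-0.1, 0.9, 0.3]
grip_width: 0.0434
```

Emit:
step_arm --pt "0 0 0.4 0 0 0 0" --pt "0 0 0.6 0 0 0 0" --pt "0 0 0 -0.8 0 0 0" --pt "0 0 0 -1 0 0 0" --pt "0 0 0 -1 0 0 0" --pt "0 0 0 -1 0 0 0" --pt "0 0 0.8 -1 0 0 0" --pt "0 0 1 -0.5 0 0 0" --pt "0 0 1 0 0 0 0" --pt "0 0 1 0 0 0 0"

```text
time: 16.35
position: [0.5366, -0.0153, 0.3344]
tool_rot: [0.996, 0.094, 0.001, 0.0]
ft_force: [0.6, -0.6, 0.3]
grip_width: 0.0434
```

```bash
python3 - <<'E'
from st import *
st(); look('l',('top','scene'))
boxpose('l','top',(0,160),95)
z=np.load('top0.npz'); print('mat', pans(np.array([[.4974,.1805]])))
boxpose('l','scene',(0,160),85)
E
```

```text
t 16.35 pans xy [ -0.6 -39.7] tip z 152.4 tip pans [ -0.3 -39.8] yaw rel pans -0.10 tilt [ 0.0019 -0.0006] F [ 0.6 -0.6  0.3] w 0.043
box top [ -1.  160.9] [100.3 129.4] 0.03 692
mat [[ -2.25354074 159.9784409 ]]
box scene [  0.4 156.1] [134.8 102.8] 89.55 395
```

View pics/l_top.png

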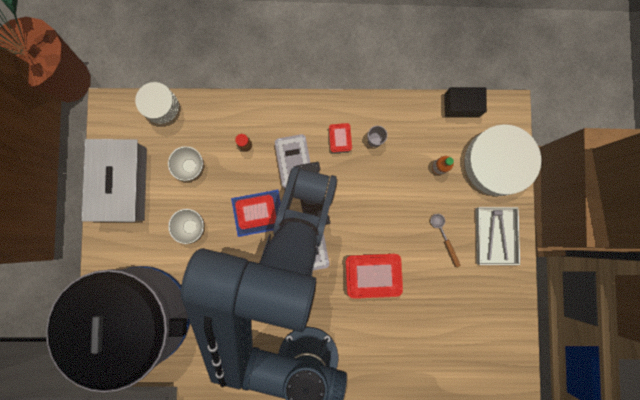

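View pics/l_scene.png

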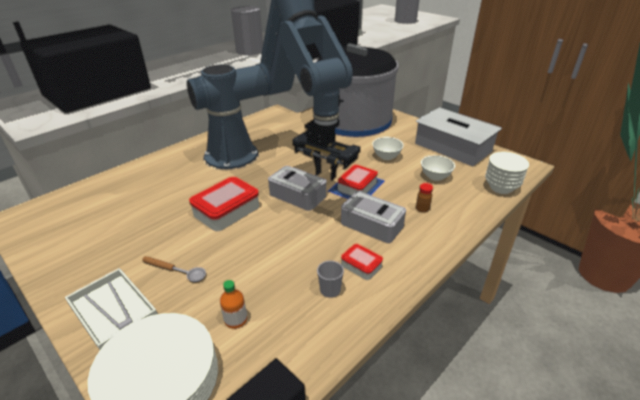

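The box, at pixel (257,212) in the top view, lies centred on the mat to within about 1 mm. The arm is clear of it and the tableware is where it started, so I'm handing in.

```bash
python3 -c "
from rig import robot; print(robot.hand_in())"
```

```text
the job is handed in; nothing more can be done
None
```

The middle-sized red-lidded box now lies on the blue pick-up mat, and I handed the job in at about 16.5 s of the 72 s allowed. No verdict is reported on hand-in.

I pushed it with two fingertips in two stages. The first push, on its left (-x) side, lined it up with the gap. The second, on its trailing end, took it straight between the pans and onto the mat. Then I drew the gripper back and raised it clear.

**Final position (top camera):** the box centre was 1.3 mm across and 0.9 mm along from the mat's centre, and square to the pans within about 0.1°. All four corners are well inside the mat.

**Other checks:** every force reading was under 4 N. The box looked flat in the pictures. The tableware stood where it began in both final pictures; I checked that by eye only.

**Where the cameras disagreed:** the wrist camera put the box about 2 mm further across (+x) than the top camera. The scene camera's last estimate was about 5 mm off along the mat. Both differences are well inside the roughly 24 mm of margin at the corners.

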